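# Stow the short lock cover, then push and twist the long one home and hold it

### The job

Two look-alike chrome lock covers stand in the beech carrier block: put the one with the short stem into the free hole of the rack row that holds the short ones, and let it stand there. Then fit the long-stemmed one to the brass coin track in the vise: lugs into the slots, push it in against its spring, give it a quarter turn clockwise until it stops, and finish still holding it there, pressed flush and fully turned, so that I can run in the retaining screw from the side. Leave the covers already in the rack and the other things on the bench as they are.

Things in the scene. Friction and masses are not known exactly. Their poses are not given: they have to be found in the camera images.
- long_cover: Long-stemmed chrome lock cover, 100-210 g. Origin on its axis at the underside of the flange; z up. Above: flange 48 mm dia, 4 mm thick; grip bar 40 mm along x, 12 mm thick in y, top at 34 mm (grip across y). Below: stem 19 mm dia with two lugs along +x and -x, then a tail 16 mm dia that ends 50 mm below the origin. Stands in a carrier hole, any yaw, origin 66 mm above the bench.
- long_cover_lugs (a point): Centre of the long cover's two lugs, on its axis, 16.5 mm below its origin, axes as the cover's. The lugs measure 36 mm over both ends along x, are 6 mm wide in y and 6 mm high. The cover is the same after half a turn about z.
- short_cover: Short-stemmed chrome lock cover, like the long one in everything but its tail, which ends 36 mm below its origin: so it stands 14 mm lower in the carrier block, origin 52 mm above the bench. It goes into the rack, at any yaw.
- carrier: Fixed beech carrier block, 85 x 175 x 30 mm (x, y, z), origin at the centre of its underside. Two round blind holes 24 mm in diameter and 14 mm deep at y = +46 and -46 mm; one cover stands in each.
- short_row_free (a point): Mouth centre of the free hole at the end of the short covers' row; z up, x along the row, away from its two covers (75 and 150 mm along -x). Hole 24 mm dia, 14 mm deep, mouth 34 mm above the bench; a short cover standing in it has its origin 22 mm above this point. The row is a fixed beech strip 220 x 58 x 30 mm.
- long_row_free (a point): The same point of the long covers' row, alongside, 86 mm from the short row on one side or the other; its two covers stand 14 mm higher. Nothing goes here.
- socket_mouth (a point): Mouth centre of the brass lock barrel (60 mm outside dia) on the coin track in the vise, 125 mm above the bench, higher than all of the vise; z up. Bore 25 mm dia; two slots for the lugs run from it along +x and -x (12 mm wide, 42 mm over both ends), each with a red mark on the rim. The lugs must pass a 9 mm thick collar. Flush: the cover's origin is at this point, flange on the rim.
- return_ring (a joint): Angle of the return ring in the barrel (rad): 0 at rest, 1.34 at its stop. Below the collar the lugs turn clockwise from above only; after 0.2 rad of free play they take the ring along, so the stop comes at about 1.54 rad of the cover. A torsion spring drives it back: 0.07 N m at rest, 0.15 N m at the stop. A cover let go turns back and comes up.
- spring_pad (a joint): Travel of the spring pad in the bottom of the barrel (m): 0 at rest, 0.009 when the long cover is flush. The cover meets it 9 mm before flush; it pushes up with 3 N, rising to 8.4 N. A cover turned but not pressed rides up 4.5 mm.
- vise: Fixed cast iron vise, 110 mm wide, jaws 100 mm high and 80 mm wide, its screw and bar towards -x. Origin under its centre, straight below the barrel's axis.
- short_stock1: Short cover already standing in its row of the rack, origin 56 mm above the bench; leave it.
- short_stock2: Short cover already standing in its row of the rack, origin 56 mm above the bench; leave it.
- long_stock1: Long cover already standing in its row of the rack, origin 70 mm above the bench; leave it.
- long_stock2: Long cover already standing in its row of the rack, origin 70 mm above the bench; leave it.
- dial_window: Loose cobalt blue glass dial window, a disc 84 mm in diameter and 6 mm thick, lying flat; leave it.
- hood_ring: Loose rusted meter hood ring, 120 mm in diameter, 16 mm high, lying flat; leave it.
- hex_bushing: Loose steel hex bushing, 32 mm across, 22 mm high; leave it.
- screwdriver: Loose screwdriver, 180 mm long, lying along its x; leave it.
There are look-alikes about, which are no part of the job. Leave any blue or green look-alike of the long_cover alone. What is shaped like the short_cover but purple or turquoise is not meant.

How it is judged:
On the way, in this order (a step that is already met when the one before it is completed fails the run):
1. the short cover stands in the free hole of the short row, let go (horizontal distance between short_cover and short_row_free below 0.007 m and z of short_cover in the frame of short_row_free between 0.018 and 0.025 m and angle between short_cover's own z axis and vertical below 0.12 rad and contact force between the fingers and short_cover below 0.1 N and linear speed of short_cover below 0.02 m/s), for 0.2 s.
2. the long cover is in the barrel, pressed in and turned to its stop (horizontal distance between long_cover and socket_mouth below 0.005 m and z of long_cover in the frame of socket_mouth below 0.003 m and angle between long_cover's own z axis and vertical below 0.08 rad and value of joint return_ring above 1.1 rad and value of joint spring_pad above 0.005 m and contact force between the fingers and long_cover above 3 N), for 0.2 s.
At the end, for the whole second after the job is handed in: Short cover upright (0.12 rad), let go, at rest in the short row's free hole: axis within 7 mm, origin 18 to 25 mm above its mouth. Long cover held (over 3 N) in the barrel: axis within 5 mm, upright (0.08 rad), within 3 mm of flush, pad pressed over 5 mm, ring turned over 1.1 rad (all of step 1 and all of step 2); the arm keeps its last pose, push and grip.
It fails at once if a cover standing in the rack or another thing on the bench is shifted by more than 15 mm (distance of any of short_stock1, short_stock2, long_stock1, long_stock2, dial_window, hood_ring, hex_bushing, screwdriver from where it was at the start of the episode above 0.015 m).
It also fails if it takes over 67 s, if anything falls off the work surface, if the arm or the gripper's body presses on something with over 40 N, if the wrist force passes 120 N, or if a joint passes its speed limit or range.

### The arm

A 6-joint arm with a two-finger parallel gripper is mounted at the origin on the work surface. World frame = base frame: x ahead of the robot, y to its left, z up, the work surface at z = 0. Lengths are in m, angles in rad, forces in N, time in s.
With the tool pointing down it reaches from about 0.375 to 0.925 m from the base axis. Payload 5.7 kg.
Tool frame: the origin (TCP) lies midway between the tips of the shut fingers; the grasp point (between the pads) lies 19 mm behind it; z points along the fingers, x is the direction in which the jaws open and shut, and the axes are right-handed (so a half turn about z gives the same grasp; the last joint's range is limited). The gripper opens to 88 mm and grips with 3 to 60 N. Pads are 20 mm wide; open, the fingers measure 115 mm over their backs; the gripper's body (75 mm by 178 mm) begins 61 mm behind the grasp point.
Start: joints at [1.152, 0.359, 1.51, -0, 1.272, -0.115], TCP at [0.179, 0.572, 0.223] pointing down, gripper open.
Joint ranges: [-2.97, 2.97], [-1.01, 2.36], [0.21, 2.38], [-0.96, 4.11], [0.2, 2.71], [-2.98, 2.98]. Speed limits (rad/s): [2.39, 2.39, 3.14, 3.14, 3.14, 3.14].

### API

Orientations are given as a unit quaternion [x, y, z, w].
In Python, from bench import move_ptp, servo_line, goto_joints, move_gripper, sleep, inverse_kinematics, capture, PlanningError, close_job, spot_in, silhouettes, current_clock, current_joint_pos, current_qvel, current_joint_torque, current_position, current_orientation, current_force, current_torque, current_finger_gap gives the robot as it stands. Calls block until the motion is done:
- move_ptp(position, orientation): joint-space move of the TCP to a pose.
- servo_line(position, orientation=None, rate=0.15, contact_N=None): straight line of the TCP; orientation=None keeps the orientation; rate is the mean speed in m/s. With contact_N (N) it stops when the force on the tool has changed by that much, and returns True; else False.
- goto_joints(angles): joint-space move.
- move_gripper(opening): finger opening in m; the grip force is fixed at half the most; returns when the fingers have stopped.
- sleep(seconds).
- inverse_kinematics(position, orientation): joint angles nearest the present ones, or None.
- capture(name): name is "scene" or "top" or "wrist"; returns a dict with "image" (400x640x3 uint8, blue, green, red), "range_z" (400x640 float32, m along the optical axis (not along the pixel's ray), 0 where there is no reading), "intrinsics" (3x3 intrinsics, pixels), "R" (3x3) and "t" (3): a world point X has camera coordinates R X + t. Camera axes: x right, y down, z forward; pixel columns grow to the right and rows downward; lengths in m; the calibration is good to about 2 mm. A picture is of the moment at which its call begins.
A pose or a line that the arm cannot do raises PlanningError and nothing moves.
- close_job(): hands the job in, once; it reports no verdict.
Trained networks look in the newest picture that a camera, given by its name, has taken for a name from the list of things; names that differ only in an ending like _2 or _b are one class to them, and where a whole thing is asked for, a point or a joint stands for the part that bears it (a point fixed in the world has none). Each returns a list of dicts, best first, with "conf" (0 to 1); they miss things now and then, are a little off and sometimes report something else, mostly with a low value. They report only what shows in the picture. A call takes as long as a camera call. They do not tell look-alikes from the thing itself.
- spot_in(camera, query): "xy" ([column, row] in pixels, amid what is visible of it).
- silhouettes(camera, query): "region" (400x640 bool, what is visible of it) and "xy" ([column, row] in pixels, amid what is visible of it).
Readings, each from a call of its own:
- current_clock(): time.
- current_joint_pos(): joint angles.
- current_qvel(): joint speeds.
- current_joint_torque(): joint torques, N m.
- current_position(): TCP position.
- current_orientation(): TCP orientation.
- current_force(): force on the tool from outside, world axes, zero at the start.
- current_torque(): the same for the moment, N m.
- current_finger_gap(): finger opening in m.
Only numpy, scipy, OpenCV 4.12 (cv2) and the standard library are available. Lean on these libraries where they do the work, as an engineer would, in place of code of your own. Each camera call takes 0.05 s, during which the arm holds its last target.

## Working session

There is one attempt and no reset: what is moved stays moved. The work goes in short steps, each a Python script; the robot and the scene stay as the last script left them, time stands still between calls to the robot, and variables do not carry over. Pictures are saved under pics/ and viewed, and the job is handed in when it is done.

```bash
ls; mkdir -p pics; python3 - <<'E'
from bench import *
import cv2,pickle
for n in ["scene","top","wrist"]:
    c=capture(n); cv2.imwrite(f"pics/a_{n}.png",c["image"]); pickle.dump(c,open(f"a_{n}.pkl","wb"))
    print(n,c["intrinsics"].tolist(),(-c["R"].T@c["t"]).round(3),c["R"].round(3).tolist())
for n in ["scene","top"]:
  for q in ["long_cover","short_cover","carrier","vise","socket_mouth"]:
    try: print(n,q,[(d["conf"],[int(v) for v in d["xy"]]) for d in spot_in(n,q)])
    except Exception as e: print(n,q,e)
print(current_clock())
E
```

```text
pics
scene [[449.5395411743569, 0.0, 313.8098204699285], [0.0, 449.5395411743569, 201.12677131410626], [0.0, 0.0, 1.0]] [ 1.232 -0.193  0.85 ] [[0.348, 0.938, -0.009], [0.672, -0.256, -0.695], [-0.654, 0.236, -0.719]]
top [[516.602981033004, 0.0, 312.9290901734283], [0.0, 516.602981033004, 198.62916556479988], [0.0, 0.0, 1.0]] [0.346 0.044 1.643] [[-0.007, -1.0, -0.004], [-0.989, 0.007, -0.15], [0.15, 0.003, -0.989]]
wrist [[320.43396522898075, 0.0, 319.88767220702704], [0.0, 320.43396522898075, 206.7624665054825], [0.0, 0.0, 1.0]] [0.111 0.594 0.384] [[0.3, 0.954, -0.001], [0.92, -0.289, 0.266], [0.253, -0.081, -0.964]]
scene long_cover [(0.76, [358, 167]), (0.54, [380, 185]), (0.53, [364, 221])]
scene short_cover [(0.83, [442, 176]), (0.74, [412, 177]), (0.74, [395, 199]), (0.67, [361, 273]), (0.64, [437, 212])]
scene carrier [(0.95, [395, 199]), (0.23, [417, 269])]
scene vise [(0.86, [302, 225]), (0.46, [138, 214])]
scene socket_mouth [(0.75, [305, 198])]
top long_cover [(0.75, [222, 221]), (0.73, [252, 217]), (0.59, [256, 253]), (0.55, [278, 194])]
top short_cover [(0.75, [194, 217]), (0.62, [222, 220]), (0.53, [220, 185])]
top carrier [(0.95, [240, 220])]
top vise [(0.57, [325, 222]), (0.57, [441, 226])]
top socket_mouth [(0.77, [317, 211]), (0.57, [348, 158]), (0.24, [239, 223]), (0.18, [225, 219])]
0.65
```

View pics/a_scene.png

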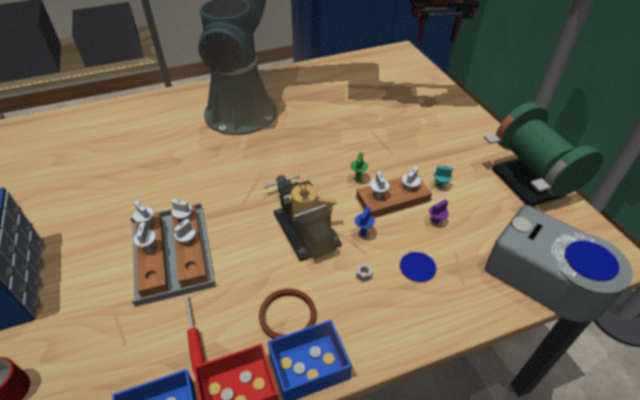

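View pics/a_top.png

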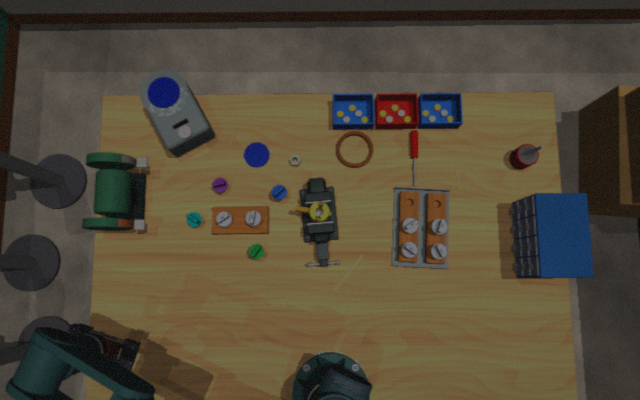

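View pics/a_wrist.png

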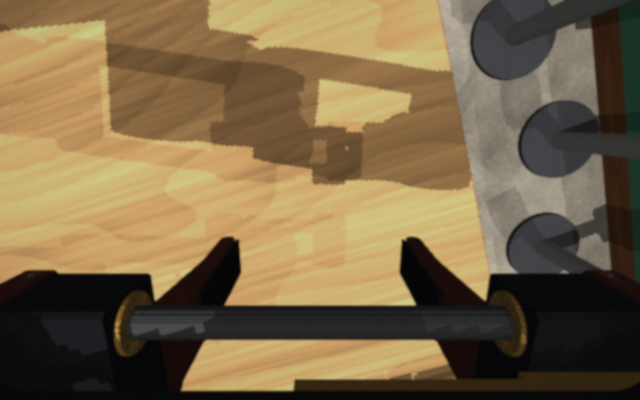

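```bash
cat > h.py <<'E'
import numpy as np,cv2,pickle
from bench import *
def cloud(c):
    K=c["intrinsics"];Z=c["range_z"];v,u=np.mgrid[0:400,0:640]
    P=np.stack([(u-K[0,2])/K[0,0]*Z,(v-K[1,2])/K[1,1]*Z,Z],-1)
    W=(P-c["t"])@c["R"]; W[Z<=0]=np.nan
    return W
def proj(c,X):
    p=c["R"]@np.asarray(X)+c["t"]; q=c["intrinsics"]@p; return q[:2]/q[2]
def snap(n,tag):
    c=capture(n); cv2.imwrite(f"pics/{tag}.png",c["image"]); pickle.dump(c,open(f"{tag}.pkl","wb")); return c
def Rz(yaw): # tool pointing down, jaw-axis x at yaw
    c,s=np.cos(yaw),np.sin(yaw)
    from scipy.spatial.transform import Rotation as R
    return R.from_matrix(np.array([[c,s,0],[s,-c,0],[0,0,-1.]])).as_quat()
E
python3 - <<'E'
from h import *
c=pickle.load(open("a_top.pkl","rb"));W=cloud(c)
for nm,(u0,u1,v0,v1) in dict(car=(185,285,180,265),vise=(290,345,175,270),rack=(385,455,180,275)).items():
    w=W[v0:v1,u0:u1]; z=w[...,2]
    m=(z>0.06).astype(np.uint8)
    n,l,s,ce=cv2.connectedComponentsWithStats(m)
    for i in range(1,n):
        if s[i,4]<8: continue
        q=w[l==i]; t=q[q[:,2]>np.nanpercentile(q[:,2],60)]
        print(nm,s[i,4],(ce[i]+[u0,v0]).round(1),"mean",np.nanmean(q,0).round(3),"zmax pct",np.nanpercentile(q[:,2],[50,80,90,98]).round(3))
b=W[300:330,420:480,2];print(np.nanmean(b),np.nanstd(b))
im=c["image"]; 
a=cv2.resize(im[175:275,180:300],None,fx=5,fy=5,interpolation=cv2.INTER_CUBIC);cv2.imwrite("pics/b1.png",a)
a=cv2.resize(im[170:280,290:460],None,fx=4.5,fy=4.5,interpolation=cv2.INTER_CUBIC);cv2.imwrite("pics/b2.png",a)
E
```

```text
car 56 [217.9 182.9] mean [0.636 0.344 0.069] zmax pct [0.068 0.072 0.074 0.077]
car 68 [277.8 190.8] mean [0.608 0.157 0.079] zmax pct [0.082 0.086 0.088 0.089]
car 188 [252.3 217.7] mean [0.526 0.235 0.079] zmax pct [0.072 0.097 0.101 0.104]
car 75 [222.  217.9] mean [0.526 0.327 0.081] zmax pct [0.084 0.088 0.089 0.092]
car 52 [191.5 218. ] mean [0.528 0.423 0.069] zmax pct [0.069 0.072 0.073 0.075]
car 61 [254.9 250.5] mean [0.426 0.226 0.082] zmax pct [0.083 0.086 0.089 0.091]
vise 1377 [317.3 210.3] mean [0.545 0.037 0.098] zmax pct [0.097 0.106 0.125 0.129]
rack 129 [410.  224.8] mean [ 0.501 -0.245  0.074] zmax pct [0.065 0.089 0.09  0.094]
rack 194 [438.7 225.9] mean [ 0.496 -0.33   0.084] zmax pct [0.076 0.102 0.105 0.109]
rack 128 [409.2 249.1] mean [ 0.427 -0.24   0.075] zmax pct [0.071 0.089 0.091 0.096]
rack 194 [438.1 250.7] mean [ 0.422 -0.325  0.084] zmax pct [0.078 0.102 0.105 0.107]
9.932226388577319e-05 0.0037305095444047465
```

View pics/b1.png

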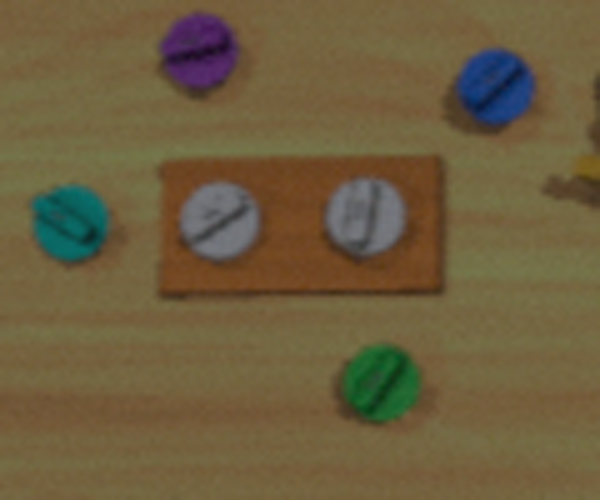

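View pics/b2.png

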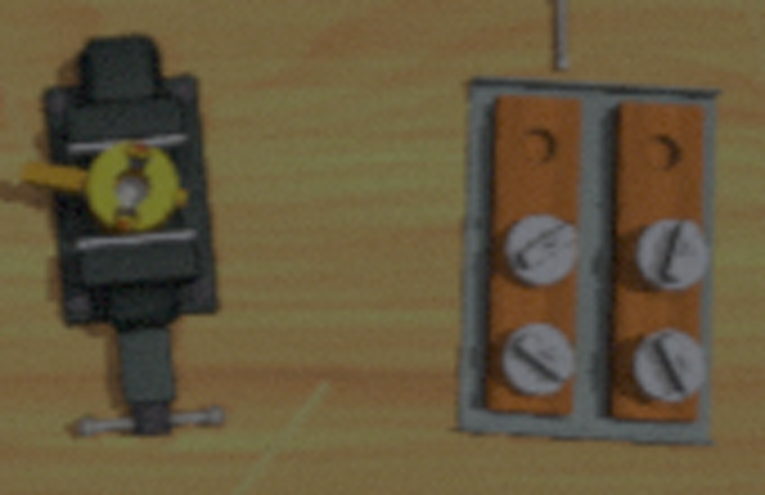

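```bash
python3 - <<'E'
from h import *
from scipy.spatial.transform import Rotation as R
print(R.from_quat(current_orientation()).as_matrix().round(3))
for y in [0,0.5,1.0,1.57,-0.5,-1,-1.57]:
    for p in [(0.5,0.28,0.25),(.545,.037,.25),(.55,-.25,.25)]:
        q=inverse_kinematics(p,Rz(y)); print(y,p,None if q is None else np.round(q,2)[[0,5]])
move_ptp([0.50,0.28,0.22],Rz(1.57))
snap("wrist","w1"); print(current_clock(),current_position())
E
```

```text
[[ 0.299  0.954 -0.   ]
 [ 0.954 -0.299 -0.   ]
 [-0.     0.    -1.   ]]
0 (0.5, 0.28, 0.25) [0.39 0.39]
0 (0.545, 0.037, 0.25) [-0.06 -0.06]
0 (0.55, -0.25, 0.25) [-0.54 -0.54]
0.5 (0.5, 0.28, 0.25) [ 0.39 -0.11]
0.5 (0.545, 0.037, 0.25) [-0.06 -0.56]
0.5 (0.55, -0.25, 0.25) [-0.54 -1.04]
1.0 (0.5, 0.28, 0.25) [ 0.39 -0.61]
1.0 (0.545, 0.037, 0.25) [-0.06 -1.06]
1.0 (0.55, -0.25, 0.25) [-0.54 -1.54]
1.57 (0.5, 0.28, 0.25) [ 0.39 -1.18]
1.57 (0.545, 0.037, 0.25) [-0.06 -1.63]
1.57 (0.55, -0.25, 0.25) [-0.54 -2.11]
-0.5 (0.5, 0.28, 0.25) [0.39 0.89]
-0.5 (0.545, 0.037, 0.25) [-0.06  0.44]
-0.5 (0.55, -0.25, 0.25) [-0.54 -0.04]
-1 (0.5, 0.28, 0.25) [0.39 1.39]
-1 (0.545, 0.037, 0.25) [-0.06  0.94]
-1 (0.55, -0.25, 0.25) [-0.54  0.46]
-1.57 (0.5, 0.28, 0.25) [0.39 1.96]
-1.57 (0.545, 0.037, 0.25) [-0.06  1.51]
-1.57 (0.55, -0.25, 0.25) [-0.54  1.03]
2.3 [0.49949006 0.28083085 0.22001077]
```

View pics/w1.png

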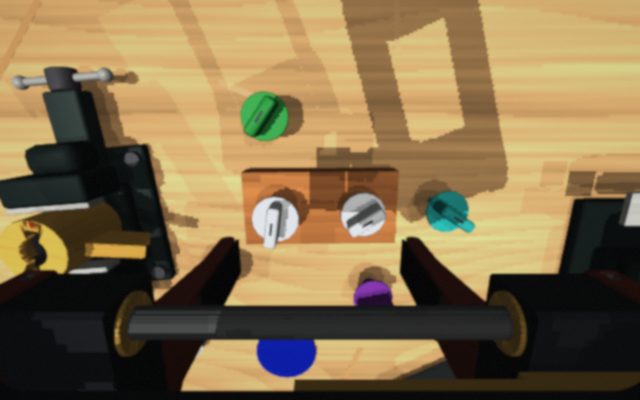

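```bash
cat >> h.py <<'E'
def barfit(W,xy,ztop,r=0.03,tol=0.007):
    d=np.hypot(W[...,0]-xy[0],W[...,1]-xy[1]); m=(d<r)&(abs(W[...,2]-ztop)<tol)
    q=W[m]
    rc=cv2.minAreaRect((q[:,:2]*1000).astype(np.float32))
    c=np.median(q,0); C=np.cov((q[:,:2]).T); w,v=np.linalg.eigh(C); a=v[:,1]
    return len(q),q.mean(0).round(4),np.sqrt(w*12).round(4),np.arctan2(a[1],a[0]),rc
def draw_cover(c,im,o,yaw,long,col=(0,0,255),s=1,off=(0,0)):
    ca,sa=np.cos(yaw),np.sin(yaw)
    def P(x,y,z): return ((proj(c,[o[0]+ca*x-sa*y,o[1]+sa*x+ca*y,o[2]+z])-off)*s)
    poly=lambda pts,cl: cv2.polylines(im,[np.round(np.array(pts)*8).astype(np.int32)],True,cl,1,cv2.LINE_AA,3)
    poly([P(x,y,.034) for x,y in [(.02,.006),(-.02,.006),(-.02,-.006),(.02,-.006)]],col)
    poly([P(.024*np.cos(t),.024*np.sin(t),.004) for t in np.linspace(0,6.28,40)],(255,0,255))
E
python3 - <<'E'
from h import *
c=pickle.load(open("w1.pkl","rb"));W=cloud(c)
im=c["image"]; 
print("bench z",np.nanmedian(W[20:60,180:320,2]),"carrier top",np.nanmedian(W[222:238,310:335,2]))
for n,xy,z in [("long",(.526,.235),.100),("short",(.526,.327),.086)]:
    for it in range(3):
        r=barfit(W,xy,z); xy=r[1][:2]
    print(n,r[:4],r[4])
    # flange
    d=np.hypot(W[...,0]-xy[0],W[...,1]-xy[1]); m=(d<.03)&(abs(W[...,2]-(z-.03))<.006); 
    q=(W[m][:,:2]*1000).astype(np.float32); print(cv2.minEnclosingCircle(q), W[m][:,2].mean())
    s=5;off=np.array([235,160])
    if n=="long": big=cv2.resize(im[160:260,235:395],None,fx=s,fy=s,interpolation=cv2.INTER_CUBIC)
    draw_cover(c,big,[xy[0],xy[1],z-.034],r[3],1,s=s,off=off-0.4)
cv2.imwrite("pics/c1.png",big)
E
```

```text
bench z 3.1899794078865475e-05 carrier top 0.03035074900209046
long (533, array([0.5257, 0.2355, 0.0995]), array([0.012 , 0.0396]), np.float64(2.9938500463473177)) ((526.8067626953125, 234.89501953125), (12.072943687438965, 39.40985870361328), 81.44966125488281)
((527.1033935546875, 234.87730407714844), 23.859201431274414) 0.070292891090726
short (517, array([0.5252, 0.3262, 0.0854]), array([0.012, 0.039]), np.float64(2.1485579953347536)) ((526.2850952148438, 326.54180908203125), (11.955609321594238, 39.802398681640625), 33.347904205322266)
((526.5850830078125, 326.287353515625), 23.965749740600586) 0.056334965328522314
```

View pics/c1.png

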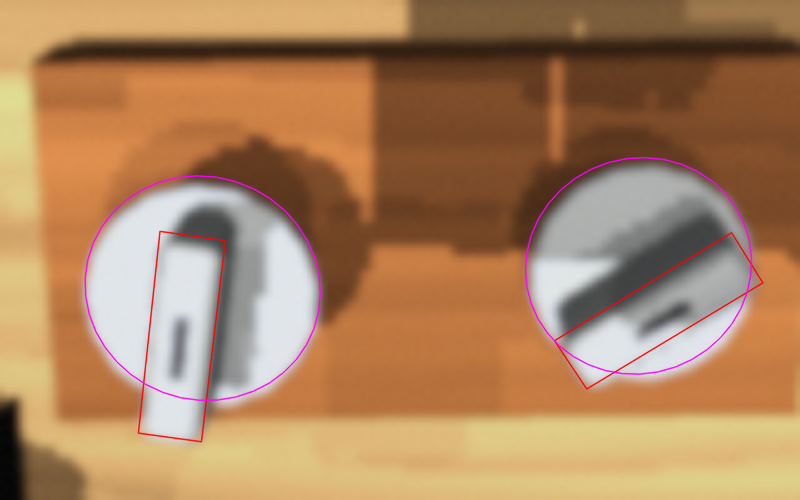

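```bash
python3 - <<'E'
from h import *
move_ptp([0.52,0.045,0.27],Rz(1.57)); snap("wrist","w2")
move_ptp([0.53,-0.26,0.25],Rz(1.57)); snap("wrist","w3")
print(current_clock())
a=cv2.imread("pics/w2.png");b=cv2.imread("pics/w3.png")
cv2.imwrite("pics/w23.png",np.hstack([a[:,160:480],b[:,120:520]]))
E
```

```text
4.5167
```

View pics/w23.png

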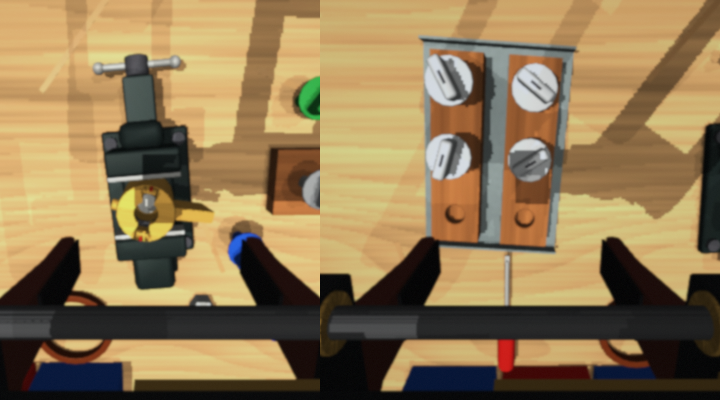

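```bash
python3 - <<'E'
from h import *
from scipy.optimize import least_squares
c=pickle.load(open("w3.pkl","rb"));W=cloud(c)
st={}
for n,xy,z in [("s1",(.50,-.245),.090),("s2",(.427,-.24),.09),("l1",(.496,-.33),.104),("l2",(.422,-.325),.104)]:
    for it in range(3):
        r=barfit(W,xy,z); xy=np.array(r[4][0])/1000
    d=np.hypot(W[...,0]-xy[0],W[...,1]-xy[1]); m=(d<.03)&(abs(W[...,2]-(z-.03))<.005)
    q=(W[m][:,:2]*1000).astype(np.float32); e=cv2.minEnclosingCircle(q)
    print(n,r[0],r[1],np.round(r[4][0],1),"flange",np.round(e[0],1),e[1]); st[n]=np.array(e[0])/1000
pred=st["s1"]+(st["s1"]-st["s2"])
predl=st["l1"]+(st["l1"]-st["l2"])
print("pred hole",pred,predl,np.linalg.norm(st["s1"]-st["s2"]))
# hole from depth
for p in (pred,predl):
    d=np.hypot(W[...,0]-p[0],W[...,1]-p[1]); m=(d<.02)&(W[...,2]<.031)
    print("hole pts",m.sum(),W[m].mean(0), W[(d<.02)&~m][:,2].mean())
    im=c["image"]; u,v=proj(c,[*p,.034]); print(u,v)
big=cv2.resize(im[180:250,300:400],None,fx=8,fy=8,interpolation=cv2.INTER_CUBIC)
pts=[(proj(c,[pred[0]+.012*np.cos(t),pred[1]+.012*np.sin(t),.034])-[300,180]+.4)*8 for t in np.linspace(0,6.28,40)]
cv2.polylines(big,[np.int32(pts)],True,(255,0,255),1); 
# socket
c=pickle.load(open("w2.pkl","rb"));W=cloud(c);im=c["image"]
d=np.hypot(W[...,0]-.55,W[...,1]-.04); m=(d<.05)&(abs(W[...,2]-.125)<.004)
q=W[m]; e=cv2.minEnclosingCircle((q[:,:2]*1000).astype(np.float32)); print("socket",e,q[:,2].mean(),q.mean(0))
ce=np.array(e[0])/1000
d=np.hypot(W[...,0]-ce[0],W[...,1]-ce[1]); 
# red marks
hsv=cv2.cvtColor(im,cv2.COLOR_BGR2HSV); red=((hsv[...,0]<8)|(hsv[...,0]>172))&(hsv[...,1]>140)&(hsv[...,2]>60)&(d<.035)
print("red",red.sum()); 
ys,xs=np.nonzero(red); print(list(zip(xs,ys))[:60])
for sgn in (1,-1):
    mm=red&((W[...,0]-ce[0])*sgn>0); print(sgn,mm.sum(),W[mm].mean(0) if mm.any() else None)
b2=cv2.resize(im[165:265,265:345],None,fx=8,fy=8,interpolation=cv2.INTER_CUBIC)
for r in (.030,.0125):
    pts=[(proj(c,[ce[0]+r*np.cos(t),ce[1]+r*np.sin(t),.125])-[265,165]+.4)*8 for t in np.linspace(0,6.28,60)]
    cv2.polylines(b2,[np.int32(pts)],True,(255,0,255),1)
cv2.imwrite("pics/d2.png",cv2.resize(b2,None,fx=.75,fy=.75)); cv2.imwrite("pics/d1.png",big)
E
```

```text
s1 474 [ 0.5021 -0.2481  0.0896] [ 502.7 -248.1] flange [ 502.8 -248.1] 23.816349029541016
s2 564 [ 0.4283 -0.2435  0.0895] [ 428.1 -243.2] flange [ 428.1 -243.3] 23.849252700805664
l1 531 [ 0.4965 -0.3328  0.1035] [ 496.9 -333.7] flange [ 497.  -333.9] 24.007787704467773
l2 636 [ 0.4227 -0.3282  0.1034] [ 422.8 -328.6] flange [ 422.6 -329.1] 24.00145149230957
pred hole [ 0.5774808  -0.25282974] [ 0.57138409 -0.3387261 ] 0.07485743576156377
hole pts 266 [ 0.58097795 -0.25291933  0.02147459] 0.034222394023032975
323.96632298284396 217.86592799145697
hole pts 265 [ 0.57515432 -0.34120184  0.02157879] 0.03417682450567362
254.21027639610452 213.19679504643256
socket ((539.7783203125, 31.610036849975586), 29.997825622558594) 0.1253168889249547 [0.5386461  0.0319101  0.12531689]
red 17
[(np.int64(311), np.int64(187)), (np.int64(310), np.int64(188)), (np.int64(311), np.int64(188)), (np.int64(310), np.int64(189)), (np.int64(311), np.int64(189)), (np.int64(300), np.int64(237)), (np.int64(299), np.int64(238)), (np.int64(300), np.int64(238)), (np.int64(301), np.int64(238)), (np.int64(299), np.int64(239)), (np.int64(300), np.int64(239)), (np.int64(301), np.int64(239)), (np.int64(298), np.int64(240)), (np.int64(299), np.int64(240)), (np.int64(300), np.int64(240)), (np.int64(301), np.int64(240)), (np.int64(202), np.int64(343))]
1 11 [0.56688968 0.02615706 0.12580489]
-1 6 [0.51709826 0.03151726 0.15920052]
```

View pics/d1.png

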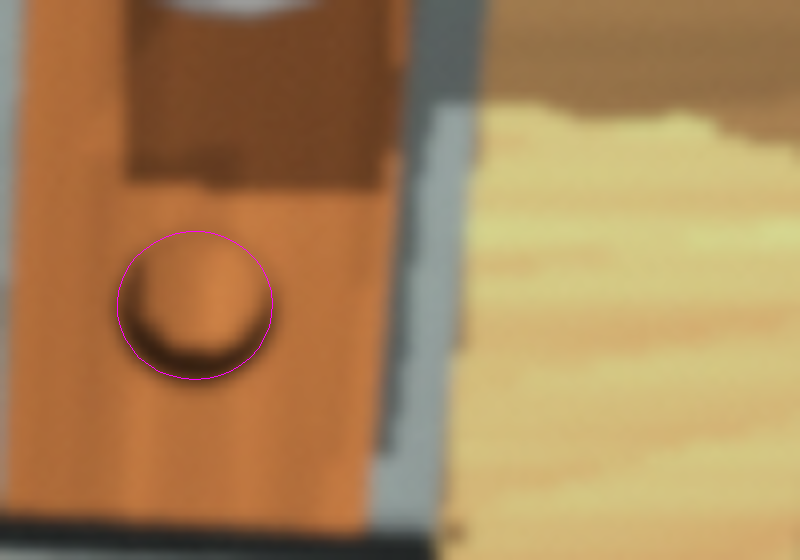

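View pics/d2.png

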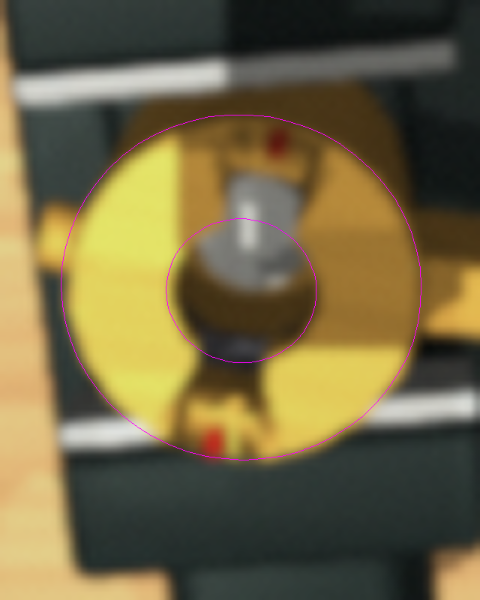

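```bash
python3 - <<'E'
from h import *
c=pickle.load(open("w2.pkl","rb"));W=cloud(c);im=c["image"]
ce=np.array([.5398,.0316])
N=600; s=600/.07 
j,i=np.mgrid[0:N,0:N]; X=ce[0]-(j-N/2)/s; Y=ce[1]-(i-N/2)/s
P=np.stack([X,Y,np.full(X.shape,.125)],-1)@c["R"].T+c["t"]; q=P@c["intrinsics"].T
o=cv2.remap(im,(q[...,0]/q[...,2]).astype(np.float32),(q[...,1]/q[...,2]).astype(np.float32),cv2.INTER_CUBIC)
# marks
h=cv2.cvtColor(o,cv2.COLOR_BGR2HSV); red=((h[...,0]<8)|(h[...,0]>172))&(h[...,1]>150)&(np.hypot(j-300,i-300)<260)
up=red&(j<300);dn=red&(j>300)
a=np.array([X[up].mean(),Y[up].mean()]);b=np.array([X[dn].mean(),Y[dn].mean()]);print(a,b,(a+b)/2,"yaw marks",np.arctan2(*(a-b)[::-1]))
ya=np.arctan2(*(a-b)[::-1])
o2=o.copy()
ca,sa=np.cos(ya),np.sin(ya)
for w,l in ((.006,.021),):
    pts=[]
    for x,y in [(l,w),(-l,w),(-l,-w),(l,-w)]:
        wx,wy=ca*x-sa*y,sa*x+ca*y; pts.append((300-wy*s,300-wx*s))
    cv2.polylines(o2,[np.int32(pts)],True,(255,0,255),1)
for k in (.0125,.03): cv2.circle(o2,(300,300),int(k*s),(255,0,0),1)
cv2.imwrite("pics/e1.png",o2)
E
```

```text
[0.56733376 0.02611196] [0.51441852 0.03785917] [0.54087614 0.03198556] yaw marks -0.2184575804907518
```

View pics/e1.png

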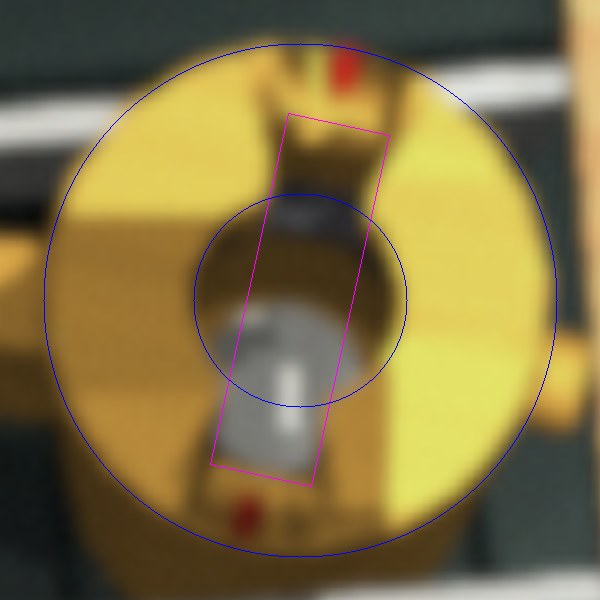

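```bash
python3 - <<'E'
from h import *
o=Rz(0.579); s=[0.5264,0.3264]
move_gripper(0.045)
move_ptp([*s,0.17],o)
servo_line([*s,0.059],o,rate=0.1)
print(current_force(),current_position())
move_gripper(0.0)
print("gap",current_finger_gap(),current_clock())
servo_line([*s,0.24],rate=0.15)
print("gap",current_finger_gap(),current_force(),current_clock())
h=[0.5775,-0.2530]
move_ptp([*h,0.16],o)
c=snap("wrist","w4"); snap("scene","s4"); print(current_finger_gap(),current_position(),current_clock())
W=cloud(c)
E
```

```text
[ 0.78590809 -0.19218784  0.54435845] [0.52698802 0.32668478 0.05969201]
gap 0.01190749448899421 9.325
gap 0.011936568883195024 [ 0.27563451  0.13527963 -1.17204547] 10.6833
0.011925735553623808 [ 0.57795553 -0.25199176  0.16016811] 12.8917
```

View pics/w4.png

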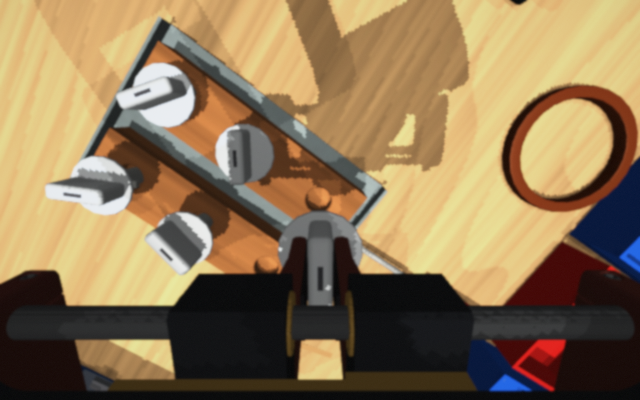

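View pics/s4.png

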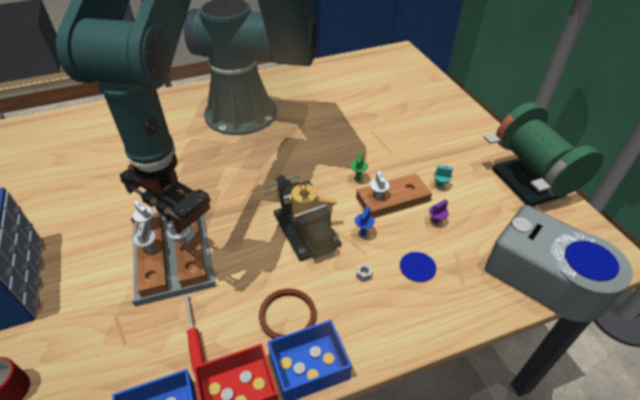

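```bash
python3 - <<'E'
from h import *
c=pickle.load(open("w4.pkl","rb"));W=cloud(c)
p=np.array([.578,-.252]); d=np.hypot(W[...,0]-p[0],W[...,1]-p[1])
m=(d<.035)&(abs(W[...,2]-.157)<.004); q=(W[m][:,:2]*1000).astype(np.float32)
print(m.sum(),cv2.minEnclosingCircle(q),W[m][:,2].mean()); print(barfit(W,p,.187,tol=.005)[1:])
o=Rz(0.579); h=[0.5775,-0.2530]
print(servo_line([*h,0.080],o,rate=0.1,contact_N=5),current_position())
print(servo_line([*h,0.0615],o,rate=0.03,contact_N=4),current_position(),current_force())
E
```

```text
1762 ((577.6422729492188, -250.1607666015625), 23.835203170776367) 0.15717812469534403
(array([ 0.5756, -0.2467,  0.1868]), array([0.0187, 0.033 ]), np.float64(2.152348023022183), ((578.8328247070312, -246.67237854003906), (28.698402404785156, 35.90508270263672), 54.60951232910156))
False [ 0.57802908 -0.25327862  0.08055923]
True [ 0.5772298  -0.25290138  0.06298447] [ 0.05276733 -0.32480768  5.195359  ]
```

```bash
python3 - <<'E'
from h import *
p=current_position()
move_gripper(0.04); sleep(0.2)
servo_line([p[0],p[1],0.20],rate=0.15)
move_ptp([0.50,-0.255,0.24],Rz(1.57))
c=snap("wrist","w5"); W=cloud(c); print(current_clock())
r=None; xy=(.5775,-.253)
for it in range(3):
    r=barfit(W,xy,.090); xy=np.array(r[4][0])/1000
print(r)
d=np.hypot(W[...,0]-xy[0],W[...,1]-xy[1]); m=(d<.03)&(abs(W[...,2]-.06)<.005)
print(cv2.minEnclosingCircle((W[m][:,:2]*1000).astype(np.float32)),W[m][:,2].mean())
E
```

```text
17.35
(434, array([ 0.5758, -0.2523,  0.0892]), array([0.012 , 0.0393]), np.float64(2.143178933294302), ((577.1163330078125, -252.4913787841797), (11.943913459777832, 40.14424133300781), 34.0914192199707))
((577.5283203125, -252.1719512939453), 24.01665687561035) 0.0603585832760314
```

View pics/w5.png

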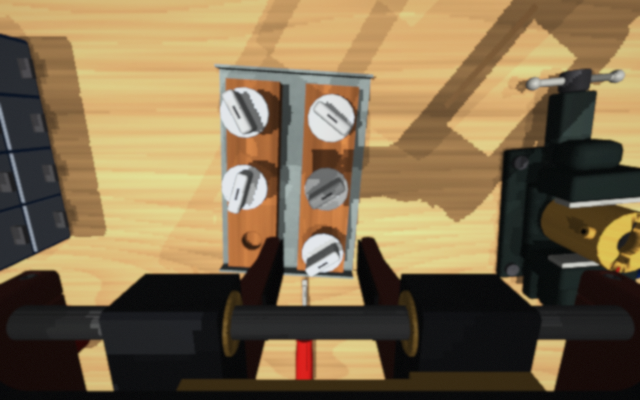

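```bash
python3 - <<'E'
from h import *
o=Rz(1.421); s=[0.5269,0.2349]
servo_line([0.50,-0.255,0.26])
move_ptp([*s,0.19],o)
servo_line([*s,0.071],o,rate=0.1,contact_N=8)
print(current_force(),current_position())
move_gripper(0.0)
print("gap",current_finger_gap(),current_clock())
servo_line([*s,0.24],rate=0.15)
print("gap",current_finger_gap(),current_force(),current_clock())
o2=Rz(1.366); h=[0.5398,0.0316]
move_ptp([*h,0.24],o2); servo_line([*h,0.20],o2)
c=snap("wrist","w6"); W=cloud(c); P=current_position(); print(P,current_clock())
p=P[:2]; d=np.hypot(W[...,0]-p[0],W[...,1]-p[1])
z=P[2]-.005+.004
m=(d<.035)&(abs(W[...,2]-z)<.005); q=(W[m][:,:2]*1000).astype(np.float32)
print(m.sum(),cv2.minEnclosingCircle(q),W[m][:,2].mean(),z)
r=barfit(W,p,z+.03,tol=.005); print(r)
E
```

```text
[-0.76330847  0.474247   -0.31732205] [0.52738304 0.23508529 0.07154579]
gap 0.011585084851880692 21.325
gap 0.011597278357085086 [ 0.10502777 -0.03840796 -1.36073901] 22.6
[0.5402077  0.03259281 0.20049589] 23.8917
1819 ((539.5923461914062, 33.31654739379883), 23.82735252380371) 0.19901727905212635 0.19949589233642123
(2124, array([0.5346, 0.0344, 0.2287]), array([0.0194, 0.0312]), np.float64(2.9304647349330692), ((535.6279296875, 31.49679183959961), (29.119850158691406, 34.545536041259766), 55.17097854614258))
```

View pics/w6.png

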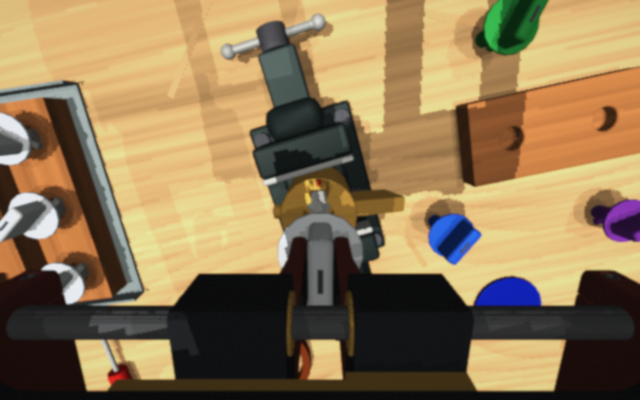

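```bash
python3 - <<'E'
from h import *
o2=Rz(1.366); h=[0.5402,0.0314]
print(servo_line([*h,0.152],o2,rate=0.06,contact_N=6),current_position(),current_force())
for z in (.145,.1405):
    print(servo_line([*h,z],o2,rate=0.02,contact_N=6),current_position(),current_force().round(2),current_torque().round(2))
print(current_clock())
E
```

```text
False [0.54052837 0.03137681 0.15224225] [-0.44159654 -0.1265662  -1.36343705]
False [0.5400962  0.03142002 0.14489079] [ 0.22 -0.17 -2.42] [ 0.02 -0.01 -0.04]
False [0.54004674 0.03142797 0.14033132] [-0.58  0.63 -2.14] [-0.03  0.01 -0.06]
25.7167
```

```bash
python3 - <<'E'
from h import *
o2=Rz(1.366); h=[0.5402,0.0314]
for z in (.136,.133,.1305,.1295):
    r=servo_line([*h,z],o2,rate=0.015,contact_N=15)
    print(r,current_position(),current_force().round(2),current_torque().round(2),current_finger_gap())
    if r: break
print(current_clock())
E
```

```text
False [0.54055226 0.03135635 0.13630425] [-0.86  0.3   2.49] [0.03 0.   0.02] 0.011659557959033553
False [0.54050418 0.03135788 0.13317017] [-0.33 -0.28  4.62] [ 0.02  0.02 -0.  ] 0.012212775177942175
False [0.54051964 0.03140137 0.13076977] [-0.12  0.15  6.58] [ 0.03  0.14 -0.04] 0.011474524376863412
False [0.54057771 0.03134113 0.1301609 ] [-1.23 -0.    8.88] [-0.03  0.26  0.05] 0.011777643322226933
27.0833
```

```bash
python3 - <<'E'
from h import *
h=[0.5400,0.0314]
print(servo_line([*h,.1288],Rz(1.366),rate=0.015,contact_N=15),current_position(),current_force().round(2))
t=0
for t in [.1,.2,.35,.5,.7,.9,1.1,1.3,1.4]:
    move_ptp([*h,.1288],Rz(1.366-t))
    f=current_force();m=current_torque()
    print(t,current_position().round(4),f.round(1),m.round(2),round(float(current_finger_gap()),4))
    if abs(m[2])>.6 or abs(f[2])>30: print("stop");break
print(current_clock())
E
```

```text
False [0.54057967 0.0313662  0.13012789] [-2.91 -0.71 14.55]
0.1 [0.5409 0.0314 0.1301] [-2.1 -0.  13.8] [ 0.13  0.31 -0.1 ] 0.0117
0.2 [0.5411 0.0315 0.1301] [-2.3  0.1 12.1] [ 0.04  0.17 -0.06] 0.012
0.35 [0.541  0.0311 0.1301] [-1.2 -1.4 13.4] [-0.15  0.22 -0.  ] 0.0118
0.5 [0.5409 0.0309 0.1301] [-2.9 -1.8 13.4] [-0.42  0.35  0.05] 0.0119
0.7 [0.5407 0.0306 0.1301] [-2.9 -2.7 13.7] [-0.62  0.45  0.09] 0.012
0.9 [0.5404 0.0304 0.1301] [-3.5 -3.3 14. ] [-0.73  0.54  0.02] 0.0119
1.1 [0.5401 0.0302 0.1301] [-4.2 -4.2 15.6] [-0.84  0.72  0.03] 0.0118
1.3 [0.5398 0.0302 0.1301] [-5.2 -4.4 16.3] [-0.91  0.87  0.07] 0.0117
1.4 [0.5396 0.0302 0.1301] [-4.8 -4.2 16.2] [-1.    0.94  0.04] 0.0115
29.85
```

```bash
python3 - <<'E'
from h import *
from scipy.spatial.transform import Rotation as R
h=[0.5393,0.0308]
for t in [1.45,1.5,1.55,1.6,1.64]:
    move_ptp([*h,.1288],Rz(1.366-t)); sleep(.1)
    f=current_force();m=current_torque(); M=R.from_quat(current_orientation()).as_matrix()
    print(t,"act",round(1.366-np.arctan2(M[1,0],M[0,0]),3),current_position().round(4),f.round(1),m.round(2),round(float(current_joint_torque()[5]),3),round(float(current_finger_gap()),4))
    if abs(m[2])>.6 or abs(f[2])>30: print("stop");break
c=snap("wrist","w7"); snap("scene","s7");print(current_clock())
E
```

```text
1.45 act 1.449 [0.5394 0.03   0.1301] [-4.  -3.4 15.3] [-0.66  0.71  0.13] 0.089 0.0116
1.5 act 1.499 [0.5394 0.0301 0.1301] [-3.9 -2.4 15.7] [-0.67  0.84  0.04] 0.099 0.012
1.55 act 1.549 [0.5393 0.03   0.1301] [-3.6 -2.7 16. ] [-0.72  0.85  0.12] 0.102 0.0114
1.6 act 1.599 [0.5393 0.0301 0.1301] [-4.5 -2.  16.1] [-0.64  0.84  0.35] 0.36 0.0117
1.64 act 1.638 [0.5393 0.03   0.1301] [-3.4 -2.  15.5] [-0.61  0.8   0.59] 0.616 0.0122
31.7
```

View pics/w7.png

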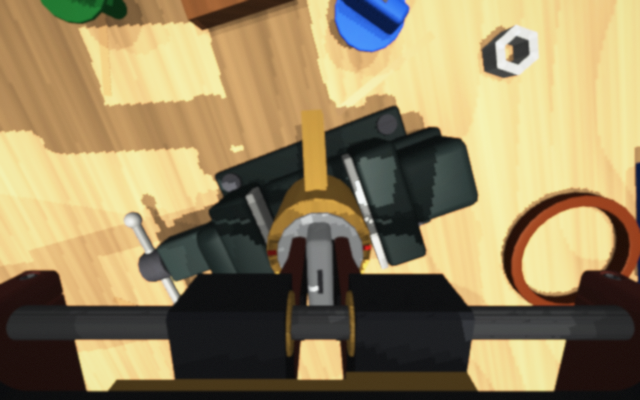

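View pics/s7.png

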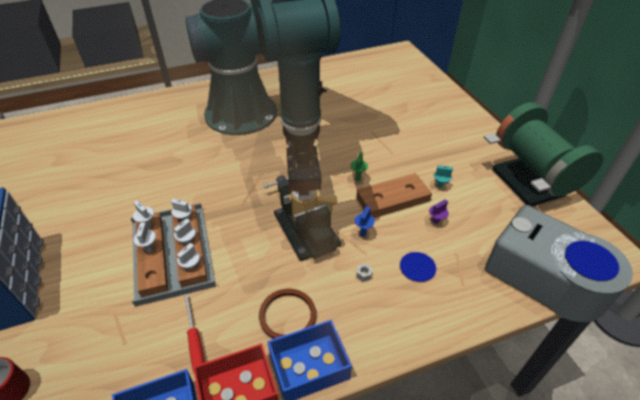

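```bash
python3 - <<'E'
from h import *
h=[0.5393,0.0308]
move_ptp([*h,.1288],Rz(1.366-1.61)); sleep(.5)
print(current_position().round(4),current_force().round(1),current_torque().round(2),round(float(current_joint_torque()[5]),3),current_finger_gap())
c=snap("wrist","w8"); W=cloud(c); p=np.array([.5398,.0316]); d=np.hypot(W[...,0]-p[0],W[...,1]-p[1])
m=(d<.027)&(abs(W[...,2]-.130)<.0045); q=W[m]
print(m.sum(),cv2.minEnclosingCircle((q[:,:2]*1000).astype(np.float32)),np.percentile(q[:,2],[10,50,90]))
m=(d<.0235)&(abs(W[...,2]-.130)<.0045);q=W[m]
A=np.c_[q[:,:2]-p,np.ones(len(q))]; s=np.linalg.lstsq(A,q[:,2],rcond=None)[0]; print("tilt",s)
c=snap("top","t8"); W=cloud(c); xy=(.5775,-.2523); r=barfit(W,xy,.09); print(r[:4],current_clock())
a=pickle.load(open("a_top.pkl","rb"))["image"].astype(int); df=abs(a-c["image"]).max(2)>60; print([ (k,int(df[v0:v1,u0:u1].sum())) for k,(u0,u1,v0,v1) in dict(window=(240,272,140,170),bush=(286,302,152,168),ring=(333,374,130,168),driver=(405,425,128,190)).items()])
E
```

```text
[0.5392 0.03   0.1301] [-4.3 -2.3 16. ] [-0.6   0.86  0.36] 0.386 0.012025205700870994
2251 ((539.855224609375, 31.661577224731445), 26.93033790588379) [0.12587024 0.12890705 0.12995234]
tilt [ 0.00284975 -0.0093802   0.12930406]
(49, array([ 0.577 , -0.2503,  0.0903]), array([0.0116, 0.0409]), np.float64(2.184890117043534)) 32.55
[('window', 0), ('bush', 0), ('ring', 0), ('driver', 0)]
```

Flange top is at 0.129 m, so the cover is flush. Tilt is about 0.01 rad, the ring is at its stop and the bench is undisturbed. Handing in.

```bash
python3 - <<'E'
from bench import *
print(close_job())
E
```

```text
the job is handed in; nothing more can be done
None
```

The short cover is standing in the short row's free hole. The long cover is in the barrel, pressed flush, turned clockwise to its stop and still held by the gripper. I handed the job in at about 32.6 s; no verdict was reported.

- **Short cover:** After release, the wrist camera put its axis within about 1 mm of the hole centre. Its flange top was 60 mm above the bench, which is the standing height. The later top-camera check agreed to about 2–3 mm, but on few pixels.
- **Long cover:** The flange top measured 0.129 m, which is flush, with a tilt of about 0.01 rad. The gripper turned 1.61 rad from the slot heading I measured. Torque rose sharply from about 1.56–1.6 rad, which I take as the ring's stop. The arm is pressing down with about 16 N and holding about 0.4 N m against the stop.
- **Residual side force:** About 5 N of sideways force remained on the held cover, probably from it sitting about 1–2 mm off centre in the grip. I could not read the ring or pad joints directly; their state is inferred from the force, turn and height.
- **Everything else:** Before and after top-camera pictures showed no change at the dial window, hood ring, hex bushing or screwdriver. I did not measure the stock covers in the rack again; they looked in place in the later pictures.

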